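# Find the full test-kit carton by its weight and load it in the dispatch bay

## Task

Three kit cartons in the clear rack look alike, but only one is full: lift them to feel which is the heavy one. Stand the full carton on the grey mat and let go of it, take it again by its two narrow end faces, and set it upright in the yellow-edged dispatch bay, end first, pushed gently all the way back against the stop. The empty cartons stay standing in the rack; do not topple any carton or slam the full one, and leave the cup, dropper bottle and test cassette alone.

Things in the scene. Friction and masses are not known exactly. Their poses are not given: they have to be found in the camera images.
- carton_a: closed white carton with a blue band, 60 (its x) x 42 (its y) x 88 mm tall (z), with straight, stiff, smooth sides (it slides easily on the bay floor, friction about 0.3); origin at the centre of its underside. At first it stands upright in the rack, its 60 mm length across the rack. All three look alike and which is the full one is drawn anew each time: an empty one weighs about 0.11 kg, the full one 0.40 to 0.50 kg
- carton_b: closed white carton with a blue band, 60 (its x) x 42 (its y) x 88 mm tall (z), with straight, stiff, smooth sides (it slides easily on the bay floor, friction about 0.3); origin at the centre of its underside. At first it stands upright in the rack, its 60 mm length across the rack. All three look alike and which is the full one is drawn anew each time: an empty one weighs about 0.11 kg, the full one 0.40 to 0.50 kg
- carton_c: closed white carton with a blue band, 60 (its x) x 42 (its y) x 88 mm tall (z), with straight, stiff, smooth sides (it slides easily on the bay floor, friction about 0.3); origin at the centre of its underside. At first it stands upright in the rack, its 60 mm length across the rack. All three look alike and which is the full one is drawn anew each time: an empty one weighs about 0.11 kg, the full one 0.40 to 0.50 kg
- rack: clear trough with blue edges, fixed to the table: 78 mm wide (x) and 330 mm long (y), origin at the centre of its underside. Floor 4 mm thick; the two long walls are 4 mm thick, 70 mm apart inside and reach 88 mm above the table, so the cartons (tops at 92 mm) can only be taken from above by their 42 mm wide direction, fingers closing along the rack's y. The cartons stand in a row along y about 115 mm apart; the end walls are only 20 mm high
- mat: square grey mat, 120 x 120 mm, 4 mm thick, fixed; origin at the centre of its underside, the top face 4 mm higher
- bay: dispatch bay, fixed: a narrow clear channel with yellow edges, open at the top and at its -x end. Origin under the spot where the carton finally stands, x points into the bay towards the closed end. Floor 4 mm thick, from x = -115 to +35 mm; side walls 5 mm thick, 52 mm apart inside, up to 88 mm above the table; the yellow end wall (the stop) has its inner face at x = +30 mm and is as high. Fingers find room in front of and behind the carton, not beside it
- bay_home (a point): point on the bay floor (4 mm above the table) where the centre of the carton's underside is when it is fully home against the stop, its 60 mm length along the bay's x; axes as the bay's
- cup: white foam cup, 76 mm across, 92 mm high, origin at its underside. Not part of the job: leave it where it is
- dropper: small white dropper bottle, 32 mm across, 75 mm high, origin at its underside. Not part of the job: leave it where it is
- cassette: white test cassette lying flat, 70 x 22 x 6 mm, origin at its underside. Not part of the job: leave it where it is
There are look-alikes about, which are no part of the job. Leave any orange or red look-alike of the carton_a alone.

How it is judged:
On the way:
1. the full carton stands upright on the grey mat, let go (((contact force between carton_a and mat above 2.5 N and angle between carton_a's own z axis and vertical below 0.08 rad and contact force between carton_a and the fingers below 0.1 N) or (contact force between carton_b and mat above 2.5 N and angle between carton_b's own z axis and vertical below 0.08 rad and contact force between carton_b and the fingers below 0.1 N) or (contact force between carton_c and mat above 2.5 N and angle between carton_c's own z axis and vertical below 0.08 rad and contact force between carton_c and the fingers below 0.1 N))), for 0.2 s.
At the end, for the whole second after the job is handed in: the full carton (recognised by its weight on the bay floor) stands upright within 5 degrees in the bay, within 5 mm of the stop, and at rest; the other two cartons stand upright on the floor of the rack, anywhere along it (((contact force between carton_a and bay above 2.5 N and x of carton_a in the frame of bay_home above -0.005 m and y of carton_a in the frame of bay_home between -0.012 and 0.012 m and z of carton_a in the frame of bay_home between -0.004 and 0.005 m and angle between carton_a's own z axis and vertical below 0.08 rad and linear speed of carton_a below 0.02 m/s and (x of carton_b in the frame of rack between -0.015 and 0.015 m and y of carton_b in the frame of rack between -0.16 and 0.16 m and z of carton_b in the frame of rack between -0.002 and 0.009 m and angle between carton_b's own z axis and vertical below 0.1 rad and linear speed of carton_b below 0.02 m/s) and (x of carton_c in the frame of rack between -0.015 and 0.015 m and y of carton_c in the frame of rack between -0.16 and 0.16 m and z of carton_c in the frame of rack between -0.002 and 0.009 m and angle between carton_c's own z axis and vertical below 0.1 rad and linear speed of carton_c below 0.02 m/s)) or (contact force between carton_b and bay above 2.5 N and x of carton_b in the frame of bay_home above -0.005 m and y of carton_b in the frame of bay_home between -0.012 and 0.012 m and z of carton_b in the frame of bay_home between -0.004 and 0.005 m and angle between carton_b's own z axis and vertical below 0.08 rad and linear speed of carton_b below 0.02 m/s and (x of carton_a in the frame of rack between -0.015 and 0.015 m and y of carton_a in the frame of rack between -0.16 and 0.16 m and z of carton_a in the frame of rack between -0.002 and 0.009 m and angle between carton_a's own z axis and vertical below 0.1 rad and linear speed of carton_a below 0.02 m/s) and (x of carton_c in the frame of rack between -0.015 and 0.015 m and y of carton_c in the frame of rack between -0.16 and 0.16 m and z of carton_c in the frame of rack between -0.002 and 0.009 m and angle between carton_c's own z axis and vertical below 0.1 rad and linear speed of carton_c below 0.02 m/s)) or (contact force between carton_c and bay above 2.5 N and x of carton_c in the frame of bay_home above -0.005 m and y of carton_c in the frame of bay_home between -0.012 and 0.012 m and z of carton_c in the frame of bay_home between -0.004 and 0.005 m and angle between carton_c's own z axis and vertical below 0.08 rad and linear speed of carton_c below 0.02 m/s and (x of carton_a in the frame of rack between -0.015 and 0.015 m and y of carton_a in the frame of rack between -0.16 and 0.16 m and z of carton_a in the frame of rack between -0.002 and 0.009 m and angle between carton_a's own z axis and vertical below 0.1 rad and linear speed of carton_a below 0.02 m/s) and (x of carton_b in the frame of rack between -0.015 and 0.015 m and y of carton_b in the frame of rack between -0.16 and 0.16 m and z of carton_b in the frame of rack between -0.002 and 0.009 m and angle between carton_b's own z axis and vertical below 0.1 rad and linear speed of carton_b below 0.02 m/s)))); the robot touches nothing.
It fails at once if a carton is toppled (leans more than 30 degrees) (angle between any of carton_a, carton_b, carton_c's own z axis and vertical above 0.52 rad).
It fails at once if a carton is dropped or slammed into the bay (over 60 N) (contact force between any of carton_a, carton_b, carton_c and bay above 60 N).
It fails at once if the cup, dropper bottle or cassette is moved more than 30 mm (distance of any of cup, dropper, cassette from where it was at the start of the episode above 0.03 m).
It also fails if it takes over 72 s, if anything falls off the work surface, if the arm or the gripper's body presses on something with over 40 N, if the wrist force passes 120 N, or if a joint passes its speed limit or range.

## Robot

A 6-joint arm with a two-finger parallel gripper is mounted at the origin on the work surface. World frame = base frame: x ahead of the robot, y to its left, z up, the work surface at z = 0. Lengths are in m, angles in rad, forces in N, time in s.
With the tool pointing down it reaches from about 0.325 to 0.85 m from the base axis. Payload 4.4 kg.
Tool frame: the origin (TCP) lies midway between the tips of the shut fingers; the grasp point (between the pads) lies 19 mm behind it; x points along the fingers, y is the direction in which the jaws open and shut, and the axes are right-handed (so a half turn about x gives the same grasp; the last joint's range is limited). The gripper opens to 94 mm and grips with 3 to 60 N. Pads are 16 mm wide; open, the fingers measure 119 mm over their backs; the gripper's body (75 mm by 177 mm) begins 78 mm behind the grasp point.
Start: joints at [1.004, 0.207, 1.542, -0, 1.393, -0.15], TCP at [0.232, 0.526, 0.205] pointing down, gripper open.
Joint ranges: [-2.73, 2.73], [-0.86, 2.22], [0.23, 2.46], [-1.11, 4.25], [0.08, 2.63], [-2.82, 2.82]. Speed limits (rad/s): [2.79, 2.79, 3.14, 3.14, 3.14, 3.14].

## Interface

Orientations are given as a unit quaternion [x, y, z, w].
In Python, from workcell import arm gives the robot as it stands.
- The arm moves only by the tool move_arm, never from a script. Its argument "deltas" is one flat list of numbers, 5 for each row, row after row: the shift along the tool's x, y, z in m, then the turn about the tool's x in degrees, then the finger opening in m, from 0 to 0.094. A call has 1 to 12 rows; each row shifts and turns the commanded pose from where the row before left it, along the tool's axes as they then stand; what a row does not reach is not made up. A row lasts 1/8 s, in which the tool goes at most 62.5 mm and 10.7 degrees, less where a joint would pass 70% of its speed; a pose out of reach is approached as far as the arm can. A call with a gripper value outside its range is refused whole. The fingers move at their own pace and stop on an object; "force" is the grip in N (left out, the last holds). Time passes only in rows, so rows that do not move let the fingers close. It gives the time, the measured TCP pose, the force and the opening at its end, in the units of the state.
- arm.get_obs(): the state, without advancing time (a new reading comes with each control period).
- arm.snapshot(name): name is "scene" or "top" or "wrist"; returns the picture (480x640x3 uint8, red, green, blue); there is no depth.
- arm.camera_info(name): a dict with "fx", "fy", "cx", "cy" (pixels), "R" (3x3) and "t" (3): a world point X has camera coordinates R X + t; the wrist camera has in their place "T_tool_cam" (4x4, takes a point from camera to tool coordinates, whose origin is the TCP and whose axes are the tool frame's). Camera axes: x right, y down, z forward; pixel columns grow to the right and rows downward; lengths in m; the calibration is good to about 2 mm. The wrist camera is an equidistant fisheye: a pixel r from the principal point sees the ray r / f radians off the axis. A picture is of the moment at which its call begins: read the wrist's pose just before it. camera_info takes no time and is no camera call.
- arm.hand_in(): hands the job in, once; it reports no verdict.
The state is a dict: "time_s": time; "q": joint angles; "dq": joint speeds; "joint_efforts": joint torques, N m; "ee_pos": TCP position; "orientation": TCP orientation; "wrist_force": force on the tool from outside, world axes, zero at the start; "torque": the same for the moment, N m; "grip_width": finger opening in m.
Only numpy, scipy, OpenCV 4.12 (cv2) and the standard library are available. Lean on these libraries where they do the work, as an engineer would, in place of code of your own. Each camera call takes 0.05 s, during which the arm holds its last target. There are 200 camera calls.

## Working session

There is one attempt and no reset: what is moved stays moved. The work goes in short steps, Python scripts to look and compute and a tool call to move; the robot and the scene stay as the last step left them, time stands still between calls to the robot, and variables do not carry over. Pictures are saved under pics/ and viewed, about 8 in all and at most 12, crops included, and the job is handed in when it is done.

Besides the shell and the picture viewer there is one more tool, called after "Emit:" as a command line: name --argument value ..., lists and objects as JSON in quotes. move_arm: Moves the arm, as the interface text tells. Its arguments: {"type":"object","properties":{"deltas":{"type":"array","items":{"type":"number"}},"force":{"type":"number"}},"required":["deltas"]}

```bash
mkdir -p pics; python3 - <<'E'
from workcell import arm
import cv2,numpy as np
o=arm.get_obs();print({k:np.round(v,3).tolist() for k,v in o.items()})
for n in("scene","top"):
    cv2.imwrite(f"pics/{n}0.png",arm.snapshot(n)[:,:,::-1]);c=arm.camera_info(n);print(n,{k:np.round(v,4).tolist() for k,v in c.items()})
print(arm.camera_info("wrist"))
E
```

```text
{'time_s': 0.0, 'q': [1.004, 0.207, 1.543, -0.0, 1.393, -0.15], 'dq': [-0.001, -0.001, -0.001, -0.0, -0.001, 0.0], 'joint_efforts': [-0.001, -37.086, -28.143, 0.07, 0.036, -0.0], 'ee_pos': [0.232, 0.525, 0.204], 'orientation': [0.145, 0.692, -0.147, 0.692], 'wrist_force': [-0.401, 0.278, -0.237], 'torque': [-0.0, 0.043, -0.016], 'grip_width': 0.094}
scene {'fx': 452.8579, 'fy': 452.8579, 'cx': 323.4701, 'cy': 244.156, 'R': [[-0.2709, 0.9626, 0.0068], [0.5775, 0.1682, -0.7989], [-0.7701, -0.2125, -0.6015]], 't': [0.1819, -0.289, 1.247]}
top {'fx': 488.9186, 'fy': 488.9186, 'cx': 312.813, 'cy': 239.6247, 'R': [[-0.0064, -1.0, 0.0042], [-0.9996, 0.0062, -0.0279], [0.0279, -0.0044, -0.9996]], 't': [0.0006, 0.5695, 0.8026]}
{'fx': 371.64829954431775, 'fy': 371.64829954431775, 'cx': 327.1146883440789, 'cy': 234.8071627416041, 'T_tool_cam': array([[-5.15688744e-05, -2.37317595e-01,  9.71432116e-01,
        -1.77416618e-01],
       [ 9.99999998e-01,  8.96122275e-06,  5.52746087e-05,
         1.21560376e-03],
       [-2.18228568e-05,  9.71432118e-01,  2.37317594e-01,
        -6.88113661e-02],
       [ 0.00000000e+00,  0.00000000e+00,  0.00000000e+00,
         1.00000000e+00]])}
```

View pics/top0.png

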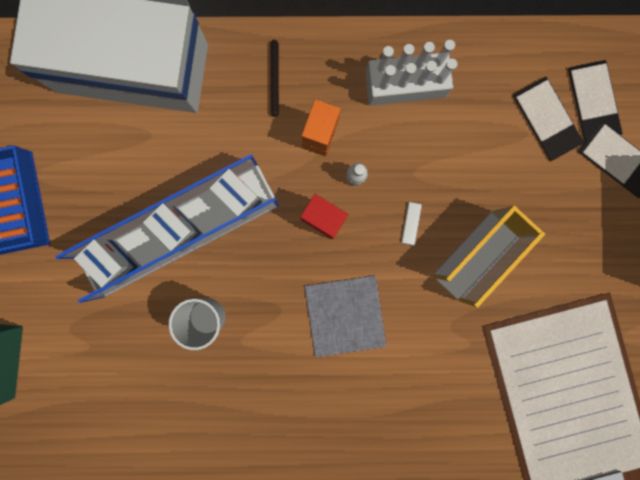

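View pics/scene0.png

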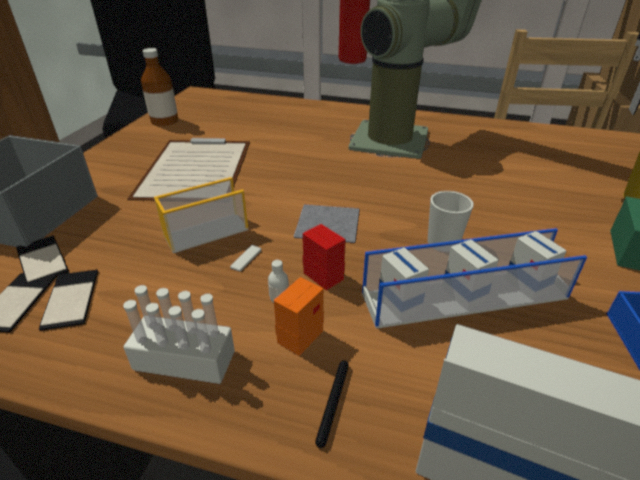

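The top view shows the rack at left: blue edges from (60,256)-(253,158) to (82,300)-(276,203), with carton tops near (98,262), (168,225) and (234,190). The mat is at (345,316) and the bay at (490,255), with its stop at upper right (515,208)-(543,235). The orange and red look-alikes, dropper, cassette and cup are all visible. I'll zoom in for corners.

```bash
python3 - <<'E'
import cv2,numpy as np
im=cv2.imread("pics/top0.png")
a=cv2.resize(im[140:320,50:290],None,fx=3,fy=3,interpolation=cv2.INTER_CUBIC)
cv2.imwrite("pics/rack.png",a)
b=cv2.resize(im[190:370,290:560],None,fx=2.9,fy=2.9,interpolation=cv2.INTER_CUBIC)
cv2.imwrite("pics/bay.png",b)
E
```

```text
(no output)
```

View pics/rack.png

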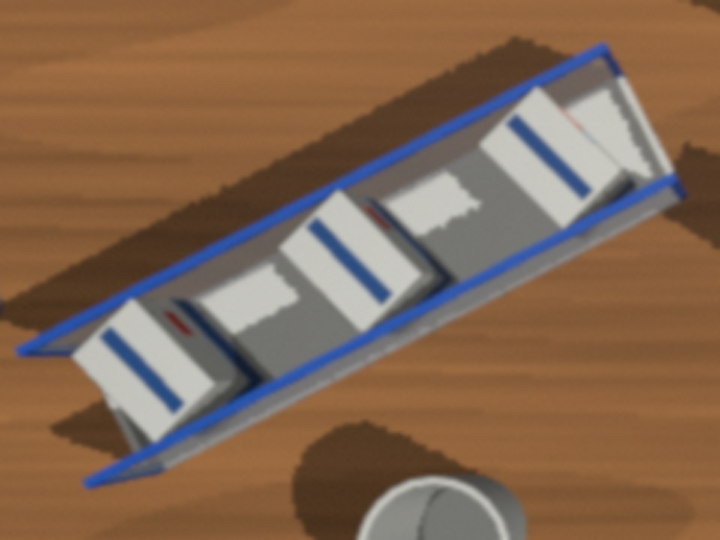

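View pics/bay.png

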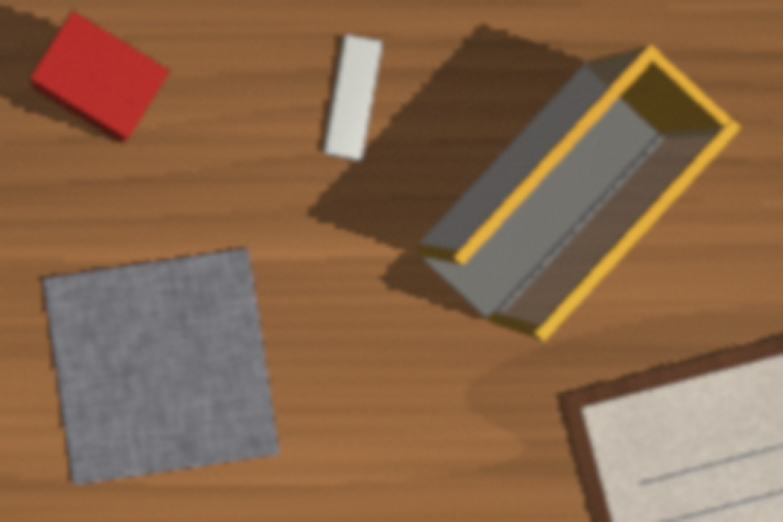

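```bash
cat > h.py <<'E'
import numpy as np
from workcell import arm
def ray(uv,z,n="top"):
    c=arm.camera_info(n);R=np.array(c["R"]);t=np.array(c["t"]);uv=np.atleast_2d(uv).astype(float)
    d=np.c_[(uv[:,0]-c["cx"])/c["fx"],(uv[:,1]-c["cy"])/c["fy"],np.ones(len(uv))]@R
    o=-R.T@t; return (o+d*((z-o[2])/d[:,2])[:,None])[:,:2]
def fit(P,M):  # rigid 2D M->P
    pc,mc=P.mean(0),M.mean(0);A=(M-mc).T@(P-pc)
    th=np.arctan2(A[0,1]-A[1,0],A[0,0]+A[1,1]);R=np.array([[np.cos(th),-np.sin(th)],[np.sin(th),np.cos(th)]])
    t=pc-R@mc; return t,th,P-(M@R.T+t)
E
python3 - <<'E'
from h import *
def rep(n,uv,s,off,z,M):
    uv=(np.array(uv)+.5)/s-.5+np.array(off);P=ray(uv,z);t,th,r=fit(P,np.array(M)/1000)
    print(n,t.round(4),np.degrees(th).round(1),"res mm",(r*1000).round(1).tolist())
ra=(50,140);ba=(290,190)
# rack: rack y along left(image)=+y ; corners far=+x
rep("rack",[(18,350),(605,44),(684,190),(88,487)],3,ra,.088,[(39,165),(39,-165),(-39,-165),(-39,165)])
C=[(30,21),(30,-21),(-30,-21),(-30,21)]
for n,c in dict(L=[(72,355),(130,297),(215,385),(152,445)],M=[(280,245),(341,190),(422,277),(366,333)],R=[(480,146),(538,86),(628,172),(568,227)]).items():
    # 42mm edge: first->second ; order (+x,+y),(+x,-y),(-x,-y),(-x,+y)
    rep(n,c,3,ra,.092,C)
rep("bay",[(652,44),(740,127),(542,341),(457,264)],2.9,ba,.088,[(35,31),(35,-31),(-115,-31),(-115,31)])
rep("mat",[(43,278),(246,248),(279,454),(74,485)],2.9,ba,.004,[(60,60),(60,-60),(-60,-60),(-60,60)])
print("cup rim",ray([195,324],.092),"dropper",ray([357,174],.07),"red",ray([325,216],.09),"cass",ray([411,223],.006))
from scipy.spatial.transform import Rotation as Ro
o=arm.get_obs();print(Ro.from_quat(o["orientation"]).as_matrix().round(3))
E
```

```text
rack [0.585  0.2161] 26.9 res mm [[-0.4, -0.4], [1.6, 2.3], [-2.3, -1.6], [1.1, -0.3]]
L [0.5343 0.3171] 43.3 res mm [[0.4, -1.2], [0.1, 1.0], [0.0, -0.0], [-0.5, 0.3]]
M [0.5877 0.2137] 43.5 res mm [[0.9, -0.1], [-0.9, 0.2], [-0.7, 1.4], [0.6, -1.5]]
R [0.6385 0.1141] 45.7 res mm [[0.1, 0.3], [-0.2, 0.8], [-1.4, -0.8], [1.5, -0.3]]
bay [ 0.5697 -0.3033] -43.0 res mm [[1.2, -0.8], [0.2, -0.2], [0.5, 1.6], [-1.9, -0.6]]
mat [ 0.4427 -0.0556] 8.2 res mm [[-0.1, -1.0], [-0.9, 1.2], [0.3, 0.7], [0.7, -0.9]]
cup rim [[0.44358642 0.17224225]] dropper [[ 0.66827748 -0.07122872]] red [[ 0.60238308 -0.02098793]] cass [[ 0.59624207 -0.166575  ]]
[[-0.001  0.404  0.915]
 [-0.002  0.915 -0.404]
 [-1.    -0.002 -0.   ]]
```

Emit:
move_arm --deltas '[0, 0, 0, 10.2, 0.07, 0, 0, 0, 10.2, 0.07, 0, 0, 0, 10.2, 0.07, 0, 0, 0, 10.2, 0.07, 0, 0, 0, 10.2, 0.07, 0, 0, 0, 10.2, 0.07, 0, 0, 0, 10.2, 0.07, 0, 0, 0, 10.2, 0.07, 0, 0, 0, 10.2, 0.07, 0, 0, 0, 10.2, 0.07, 0, 0, 0, 10.2, 0.07, 0, 0, 0, 0, 0.07]' --force 25

```text
time_s: 1.6
ee_pos: [0.232, 0.5256, 0.2048]
orientation: [-0.655, -0.265, 0.656, -0.266]
wrist_force: [1.3, -0.2, 0.5]
grip_width: 0.07
```

```bash
cat >> h.py <<'E'
from scipy.spatial.transform import Rotation as Ro
def go(x,y,z=None,yaw=None):
    o=arm.get_obs();R=Ro.from_quat(o["orientation"]).as_matrix();p=np.array(o["ee_pos"])
    d=np.array([x,y,p[2] if z is None else z])-p;psi=np.degrees(np.arctan2(R[1,1],R[0,1]))
    print("t",o["time_s"],"p",p.round(4),"psi",psi.round(1),"q6",round(o["q"][5],2),"tool shift",(R.T@d).round(4),"turn",None if yaw is None else round(-(yaw-psi),1),"F",np.round(o["wrist_force"],2),"w",round(o["grip_width"],4))
E
python3 -c "
from h import *
go(.5343,.3171,None,-46.5)"
```

```text
t 1.6 p [0.232  0.5256 0.2048] psi -45.9 q6 1.81 tool shift [ 0.      0.3601 -0.072 ] turn 0.6 F [ 1.29 -0.18  0.53] w 0.07
```

Emit:
move_arm --deltas '[0, 0.045, -0.009, 0.6, 0.07, 0, 0.045, -0.009, 0, 0.07, 0, 0.045, -0.009, 0, 0.07, 0, 0.045, -0.009, 0, 0.07, 0, 0.045, -0.009, 0, 0.07, 0, 0.045, -0.009, 0, 0.07, 0, 0.045, -0.009, 0, 0.07, 0, 0.045, -0.009, 0, 0.07, 0, 0, 0, 0, 0.07, 0, 0, 0, 0, 0.07]'

```text
time_s: 2.85
ee_pos: [0.5315, 0.3142, 0.2049]
orientation: [-0.656, -0.262, 0.657, -0.262]
wrist_force: [-0.7, -0.5, 0.2]
grip_width: 0.0702
```

```bash
python3 -c "
from h import *
import cv2
go(.5343,.3171,None,-46.5)
cv2.imwrite('pics/w1.png',arm.snapshot('wrist')[:,:,::-1])"
```

```text
t 2.85 p [0.5315 0.3142 0.2049] psi -46.5 q6 1.21 tool shift [-0.     -0.0002 -0.004 ] turn -0.0 F [-0.73 -0.46  0.2 ] w 0.0702
```

View pics/w1.png

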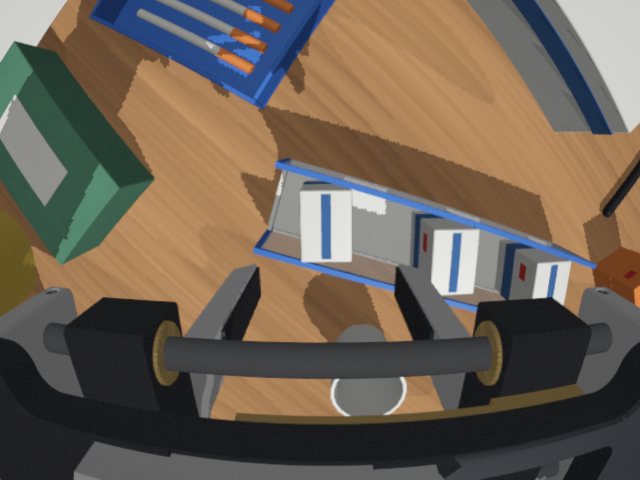

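The wrist view shows carton L's top face, corners about (301,190), (350,190), (353,261) and (302,261), square to the jaws. The rack walls are about 16° off it, so the yaw is confirmed. I'll check its position through the fisheye.

```bash
cat >> h.py <<'E'
def wray(uv,z,o):
    c=arm.camera_info("wrist");T=np.array(c["T_tool_cam"]);uv=np.atleast_2d(uv).astype(float)
    a=(uv-[c["cx"],c["cy"]])/c["fx"];r=np.linalg.norm(a,axis=1)[:,None]
    d=np.c_[a/np.maximum(r,1e-9)*np.sin(r),np.cos(r)]@T[:3,:3].T
    R=Ro.from_quat(o["orientation"]).as_matrix();d=d@R.T;s=np.array(o["ee_pos"])+R@T[:3,3]
    return (s+d*((z-s[2])/d[:,2])[:,None])[:,:2]
E
python3 -c "
from h import *
P=wray([(301,190),(350,190),(353,261),(302,261)],.092,arm.get_obs())
print(P.round(4),P.mean(0).round(4),np.linalg.norm(P-np.roll(P,1,0),axis=1).round(4))"
```

```text
[[0.5417 0.3541]
 [0.5682 0.3262]
 [0.5281 0.2836]
 [0.4992 0.314 ]] [0.5343 0.3195] [0.0585 0.0385 0.0585 0.0419]
```

Emit:
move_arm --deltas '[0, 0, -0.004, 0, 0.07, 0.04, 0, 0, 0, 0.07, 0.04, 0, 0, 0, 0.07, 0.04, 0, 0, 0, 0.07, 0.03, 0, 0, 0, 0.07, 0.01, 0, 0, 0, 0.07, 0, 0, 0, 0, 0.07, 0, 0, 0, 0, 0.07, 0, 0, 0, 0, 0.035, 0, 0, 0, 0, 0.035, 0, 0, 0, 0, 0.035, 0, 0, 0, 0, 0.035]' --force 20

```text
time_s: 4.4
ee_pos: [0.5352, 0.3171, 0.0458]
orientation: [0.657, 0.261, -0.657, 0.261]
wrist_force: [-1.1, 0.1, 2.7]
grip_width: 0.0422
```

```bash
python3 -c "
from h import *
go(.5343,.3171,None,-46.5)"
```

```text
t 4.4 p [0.5352 0.3171 0.0458] psi -46.6 q6 1.21 tool shift [-0.     -0.0007  0.0006] turn -0.1 F [-1.08  0.08  2.67] w 0.0422
```

Emit:
move_arm --deltas '[-0.005, 0, 0, 0, 0.035, -0.005, 0, 0, 0, 0.035, -0.005, 0, 0, 0, 0.035, -0.005, 0, 0, 0, 0.035, -0.005, 0, 0, 0, 0.035, 0, 0, 0, 0, 0.035, 0, 0, 0, 0, 0.035, 0, 0, 0, 0, 0.035, 0, 0, 0, 0, 0.035]' --force 20

```text
time_s: 5.52
ee_pos: [0.5349, 0.3168, 0.0702]
orientation: [-0.657, -0.261, 0.657, -0.261]
wrist_force: [0.5, 1.0, -0.9]
grip_width: 0.0419
```

```bash
python3 -c "
from h import *
go(.5343,.3171,None,-46.5)"
```

```text
t 5.525 p [0.5349 0.3168 0.0702] psi -46.6 q6 1.21 tool shift [ 0.     -0.0006  0.0002] turn -0.1 F [ 0.49  0.99 -0.94] w 0.0419
```

Emit:
move_arm --deltas '[0.006, 0, 0, 0, 0.035, 0.006, 0, 0, 0, 0.035, 0.006, 0, 0, 0, 0.035, 0.006, 0, 0, 0, 0.035, 0.001, 0, 0, 0, 0.035, 0, 0, 0, 0, 0.07, 0, 0, 0, 0, 0.07, 0, 0, 0, 0, 0.07, -0.03, 0, 0, 0, 0.07, -0.03, 0, 0, 0, 0.07, -0.03, 0, 0, 0, 0.07]'

```text
time_s: 6.9
ee_pos: [0.5349, 0.3169, 0.1363]
orientation: [-0.657, -0.261, 0.657, -0.261]
wrist_force: [0.8, 0.5, -0.1]
grip_width: 0.0698
```

Emit:
move_arm --deltas '[0, 0.037, 0.0108, 0, 0.07, 0, 0.037, 0.0108, 0, 0.07, 0, 0.037, 0.0108, 0, 0.07, 0.03, 0, 0, 0, 0.07, 0.03, 0, 0, 0, 0.07, 0.02, 0, 0, 0, 0.07, 0.01, 0, 0, 0, 0.07, 0, 0, 0, 0, 0.07, 0, 0, 0, 0, 0.035, 0, 0, 0, 0, 0.035, 0, 0, 0, 0, 0.035, 0, 0, 0, 0, 0.035]'

```text
time_s: 8.4
ee_pos: [0.5876, 0.2148, 0.0462]
orientation: [0.657, 0.262, -0.657, 0.261]
wrist_force: [-1.8, 3.2, 4.2]
grip_width: 0.0417
```

```bash
python3 -c "
from h import *
go(.5877,.2137,None,-46.5)"
```

```text
t 8.4 p [0.5876 0.2148 0.0462] psi -46.6 q6 1.02 tool shift [-0.      0.0009  0.0007] turn -0.1 F [-1.83  3.21  4.16] w 0.0417
```

Emit:
move_arm --deltas '[-0.005, 0, 0, 0, 0.035, -0.005, 0, 0, 0, 0.035, -0.005, 0, 0, 0, 0.035, -0.005, 0, 0, 0, 0.035, -0.005, 0, 0, 0, 0.035, 0, 0, 0, 0, 0.035, 0, 0, 0, 0, 0.035, 0, 0, 0, 0, 0.035, 0, 0, 0, 0, 0.035]'

```text
time_s: 9.52
ee_pos: [0.5874, 0.2139, 0.0702]
orientation: [-0.657, -0.261, 0.657, -0.261]
wrist_force: [0.1, 1.1, -4.0]
grip_width: 0.0416
```

```bash
python3 -c "
from h import *
go(.5877,.2137,None,-46.5)"
```

```text
t 9.525 p [0.5874 0.2139 0.0702] psi -46.6 q6 1.02 tool shift [-0.      0.0004 -0.    ] turn -0.1 F [ 0.12  1.05 -3.98] w 0.0416
```

Emit:
move_arm --deltas '[-0.02, 0, 0, 0, 0.035, -0.03, 0, 0, 0, 0.035, -0.04, 0, 0, 0, 0.035, -0.04, 0, 0, 0, 0.035, 0, 0.012, 0.0363, 0, 0.035, 0, 0.012, 0.0363, 0, 0.035, 0, 0.012, 0.0363, 0, 0.035, 0, 0.012, 0.0363, 0, 0.035, 0, 0.012, 0.0363, 0, 0.035, 0, 0.012, 0.0363, 0, 0.035, 0, 0.012, 0.0363, 0, 0.035, 0, 0.012, 0.0363, 0, 0.035]' --force 30

```text
time_s: 11.02
ee_pos: [0.4417, -0.0563, 0.2021]
orientation: [0.657, 0.261, -0.657, 0.262]
wrist_force: [0.5, 0.0, -4.6]
grip_width: 0.0416
```

Emit:
move_arm --deltas '[0, 0, 0, -9.4, 0.035, 0, 0, 0, -9.4, 0.035, 0, 0, 0, -9.4, 0.035, 0, 0, 0, -9.4, 0.035, 0, 0, 0, -9.4, 0.035, 0, 0, 0, -9.4, 0.035, 0, 0, 0, -9.4, 0.035, 0, 0, 0, -9.4, 0.035, 0, 0, 0, -9.4, 0.035, 0, 0, 0, -9.4, 0.035, 0, 0, 0, 0, 0.035, 0, 0, 0, 0, 0.035]'

```text
time_s: 12.52
ee_pos: [0.4426, -0.0552, 0.2012]
orientation: [0.258, 0.658, -0.258, 0.659]
wrist_force: [0.2, -0.1, -4.8]
grip_width: 0.0418
```

```bash
python3 -c "
from h import *
import cv2
go(.4427,-.0556,.047,47)
cv2.imwrite('pics/s2.png',arm.snapshot('scene')[:,:,::-1])"
```

```text
t 12.525 p [ 0.4426 -0.0552  0.2012] psi 47.2 q6 -1.14 tool shift [ 0.1542 -0.0002  0.0002] turn 0.2 F [ 0.16 -0.12 -4.78] w 0.0418
```

View pics/s2.png

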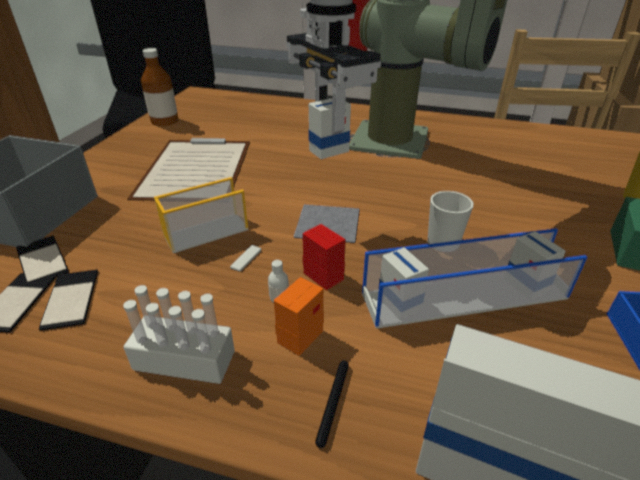

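The carton held over the mat at (328,130) reads 4.8 N, so it's the full one. Carton L at (535,250) looks darker than before, so I'll check it from the top.

```bash
python3 -c "
from h import *
import cv2
a=cv2.imread('pics/s2.png')[215:335,350:600]
b=arm.snapshot('top')[:,:,::-1][140:320,50:290]
a=cv2.resize(a,None,fx=2.4,fy=2.4,interpolation=2);b=cv2.resize(b,None,fx=1.5,fy=1.5,interpolation=2)
c=np.zeros((a.shape[0]+b.shape[0],600,3),np.uint8);c[:a.shape[0],:a.shape[1]]=a;c[a.shape[0]:,:b.shape[1]]=b
cv2.imwrite('pics/c3.png',c)"
```

```text
(no output)
```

View pics/c3.png

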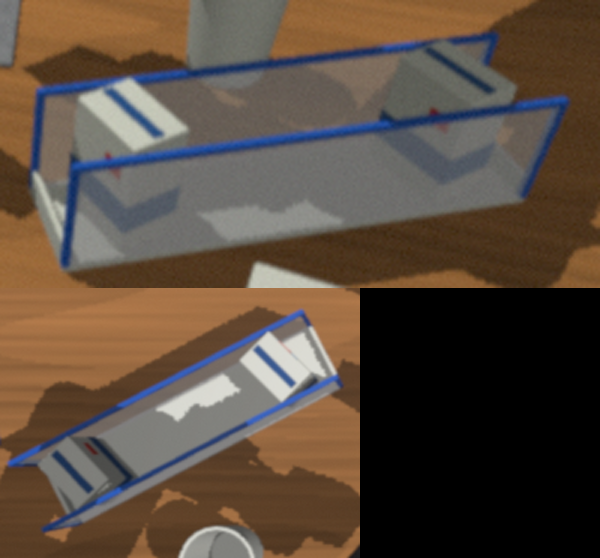

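It was only the arm's shadow: L at (78,470) in the lower panel and R both stand upright. Lowering onto the mat.

Emit:
move_arm --deltas '[0.03, 0, 0, 0.2, 0.035, 0.04, 0, 0, 0, 0.035, 0.04, 0, 0, 0, 0.035, 0.03, 0, 0, 0, 0.035, 0.008, 0, 0, 0, 0.035, 0.004, 0, 0, 0, 0.035, 0.002, 0, 0, 0, 0.035, 0, 0, 0, 0, 0.035, 0, 0, 0, 0, 0.035]'

```text
time_s: 13.75
ee_pos: [0.4432, -0.0554, 0.0472]
orientation: [0.258, 0.658, -0.258, 0.659]
wrist_force: [0.3, -0.8, -5.4]
grip_width: 0.042
```

```bash
python3 -c "
from h import *
go(.4427,-.0556,.0462,47)"
```

```text
t 13.75 p [ 0.4432 -0.0554  0.0472] psi 47.2 q6 -1.14 tool shift [ 0.001  -0.0005 -0.0003] turn 0.2 F [ 0.33 -0.82 -5.41] w 0.042
```

Emit:
move_arm --deltas '[0.001, 0, 0, 0, 0.035, 0.0005, 0, 0, 0, 0.035, 0, 0, 0, 0, 0.035]'

```text
time_s: 14.12
ee_pos: [0.4432, -0.0554, 0.0463]
orientation: [0.258, 0.658, -0.258, 0.659]
wrist_force: [-3.7, 1.7, 5.8]
grip_width: 0.0422
```

```bash
python3 -c "
from h import *
go(.4427,-.0556,.0462,47)"
```

```text
t 14.125 p [ 0.4432 -0.0554  0.0463] psi 47.2 q6 -1.14 tool shift [ 0.0001 -0.0005 -0.0002] turn 0.2 F [-3.67  1.68  5.84] w 0.0422
```

Emit:
move_arm --deltas '[0, 0, 0, 0, 0.06, 0, 0, 0, 0, 0.06, 0, 0, 0, 0, 0.06, 0, 0, 0, 0, 0.06, 0, 0, 0, 0, 0.06, -0.01, 0, 0, 0, 0.06, -0.03, 0, 0, 0, 0.06, -0.04, 0, 0, 0, 0.06, -0.04, 0, 0, 0, 0.085]'

```text
time_s: 15.25
ee_pos: [0.4425, -0.0552, 0.1667]
orientation: [0.258, 0.658, -0.258, 0.658]
wrist_force: [0.4, 0.7, -0.6]
grip_width: 0.0667
```

Emit:
move_arm --deltas '[0, 0, 0, 10, 0.085, 0, 0, 0, 10, 0.085, 0, 0, 0, 10, 0.085, 0, 0, 0, 10, 0.085, 0, 0, 0, 10, 0.085, 0, 0, 0, 10, 0.085, 0, 0, 0, 10, 0.085, 0, 0, 0, 10, 0.085, 0, 0, 0, 10, 0.085, -0.03, 0, 0, 0, 0.085, -0.03, 0, 0, 0, 0.085, 0, 0, 0, 0, 0.085]'

```text
time_s: 16.75
ee_pos: [0.4446, -0.0558, 0.228]
orientation: [0.65, 0.281, -0.646, 0.285]
wrist_force: [-0.3, 0.5, -0.2]
grip_width: 0.0849
```

```bash
python3 -c "
from h import *
import cv2
go(.4432,-.0554,.0462,-42.8)
cv2.imwrite('pics/w4.png',arm.snapshot('wrist')[:,:,::-1])"
```

```text
t 16.75 p [ 0.4446 -0.0558  0.228 ] psi -42.8 q6 0.43 tool shift [ 0.1818 -0.0024  0.0011] turn -0.0 F [-0.34  0.55 -0.16] w 0.0849
```

View pics/w4.png

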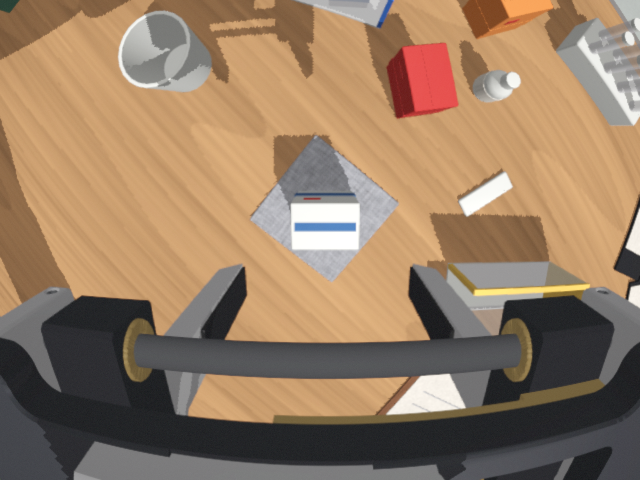

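The carton stands free on the mat, its top face corners about (291,203), (359,204), (359,250) and (292,249), square to the jaws.

```bash
python3 -c "
from h import *
o=arm.get_obs()
P=wray([(291,203),(359,204),(359,250),(292,249)],.092,o)
c=P.mean(0);print(c.round(4),np.linalg.norm(P-np.roll(P,1,0),axis=1).round(4))
R=Ro.from_quat(o['orientation']).as_matrix();print(R.round(3))
go(*c,.05)"
```

```text
[ 0.4423 -0.0536] [0.0406 0.0578 0.0406 0.0586]
[[ 0.003  0.734 -0.68 ]
 [-0.001 -0.68  -0.734]
 [-1.     0.003 -0.001]]
t 16.8 p [ 0.4433 -0.0554  0.2261] psi -42.8 q6 0.43 tool shift [ 0.1761 -0.0024 -0.0005] turn None F [-0.37  0.18  0.09] w 0.085
```

Emit:
move_arm --deltas '[0.03, -0.0015, 0, 0, 0.085, 0.04, 0, 0, 0, 0.085, 0.04, 0, 0, 0, 0.085, 0.04, 0, 0, 0, 0.085, 0.018, 0, 0, 0, 0.085, 0.008, 0, 0, 0, 0.085, 0, 0, 0, 0, 0.085, 0, 0, 0, 0, 0.05, 0, 0, 0, 0, 0.05, 0, 0, 0, 0, 0.05, 0, 0, 0, 0, 0.05, 0, 0, 0, 0, 0.05]' --force 30

```text
time_s: 18.3
ee_pos: [0.4426, -0.0547, 0.0498]
orientation: [0.649, 0.282, -0.647, 0.284]
wrist_force: [1.7, -1.0, 3.4]
grip_width: 0.0597
```

```bash
python3 -c "
from h import *
go(.4432,-.0554,.19,-42.8)"
```

```text
t 18.3 p [ 0.4426 -0.0547  0.0498] psi -42.8 q6 0.43 tool shift [-0.1402  0.0013 -0.    ] turn -0.0 F [ 1.66 -0.96  3.41] w 0.0597
```

Emit:
move_arm --deltas '[-0.02, 0, 0, 0, 0.05, -0.04, 0, 0, 0, 0.05, -0.04, 0, 0, 0, 0.05, -0.04, 0, 0, 0, 0.05, 0, 0.032, 0.0137, 0, 0.05, 0, 0.032, 0.0137, 0, 0.05, 0, 0.032, 0.0137, 0, 0.05, 0, 0.032, 0.0137, 0, 0.05, 0, 0.032, 0.0137, 0, 0.05, 0, 0.032, 0.0137, 0, 0.05, 0, 0.032, 0.0137, 0, 0.05, 0, 0, 0, 0, 0.05]'

```text
time_s: 19.8
ee_pos: [0.5396, -0.278, 0.1862]
orientation: [-0.647, -0.283, 0.649, -0.281]
wrist_force: [-0.2, 1.0, -4.7]
grip_width: 0.0598
```

```bash
python3 -c "
from h import *
import cv2
go(.5419,-.2774,.05,-43)
cv2.imwrite('pics/w5.png',arm.snapshot('wrist')[:,:,::-1])
go(.5419,-.2774,.05,-43)"
```

```text
t 19.8 p [ 0.5396 -0.278   0.1862] psi -43.0 q6 0.13 tool shift [ 0.1362  0.0019 -0.0021] turn 0.0 F [-0.18  1.01 -4.73] w 0.0598
t 19.85 p [ 0.5391 -0.2763  0.1862] psi -42.9 q6 0.13 tool shift [ 0.1362  0.0036 -0.0012] turn 0.1 F [-0.4  -0.24 -4.83] w 0.0601
```

View pics/w5.png

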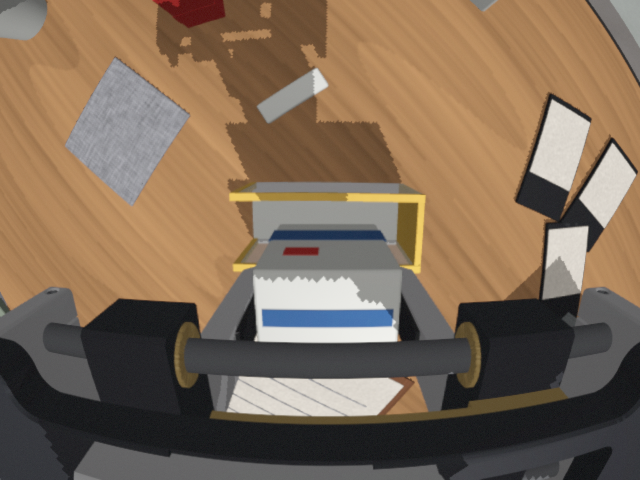

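The bay's yellow rim appears below and behind the carton, outer corners about (231,193), (425,193), (420,272) and (234,270), parallel to the jaws. Checking the bay's pose from this view.

```bash
python3 -c "
from h import *
o=arm.get_obs()
P=wray([(231,193),(425,193),(420,272),(234,270)],.088,o)
t,th,r=fit(P,np.array([(-115,31),(35,31),(35,-31),(-115,-31)])/1000);print(t.round(4),np.degrees(th),(r*1000).round(1))
R=Ro.from_quat(o['orientation']).as_matrix();print(R.round(3))
# carton top corners: height of top = tcp z + .046-.004
P=wray([(254,274),(400,271),(386,239),(270,239)],o['ee_pos'][2]+.042,o);print(((P-np.array(o['ee_pos'])[:2])@R[:2,1:3]).round(4))
go(.5419,-.2774)
"
```

```text
[ 0.57   -0.3003] -43.20663988666163 [[ 0.8 -0.9]
 [ 0.   1.1]
 [-0.9 -0.1]
 [ 0.1 -0.2]]
[[-0.005  0.732 -0.681]
 [ 0.004 -0.681 -0.732]
 [-1.    -0.006  0.   ]]
[[-0.0291 -0.0207]
 [ 0.028  -0.022 ]
 [ 0.0219 -0.0349]
 [-0.0221 -0.0349]]
t 19.85 p [ 0.5391 -0.2763  0.1862] psi -42.9 q6 0.13 tool shift [-0.      0.0028 -0.0011] turn None F [-0.4  -0.24 -4.83] w 0.0601
```

Emit:
move_arm --deltas '[0, 0.002, -0.002, 0, 0.05, 0, 0, 0, 0, 0.05, 0, 0, 0, 0, 0.05]'

```text
time_s: 20.23
ee_pos: [0.5433, -0.2759, 0.189]
orientation: [-0.648, -0.283, 0.648, -0.283]
wrist_force: [-0.1, -0.8, -4.7]
grip_width: 0.06
```

```bash
python3 -c "
from h import *
go(.5421,-.2759,.05,-43.1)"
```

```text
t 20.225 p [ 0.5433 -0.2759  0.189 ] psi -42.8 q6 0.13 tool shift [ 0.139  -0.0008  0.0008] turn 0.3 F [-0.07 -0.82 -4.66] w 0.06
```

Emit:
move_arm --deltas '[0.03, 0, 0.0008, 0.3, 0.05, 0.02, 0, 0, 0, 0.05, 0.015, 0, 0, 0, 0.05, 0.015, 0, 0, 0, 0.05, 0.015, 0, 0, 0, 0.05, 0, 0, 0, 0, 0.05, 0, 0, 0, 0, 0.05]'

```text
time_s: 21.1
ee_pos: [0.5433, -0.2776, 0.0944]
orientation: [0.649, 0.281, -0.649, 0.282]
wrist_force: [0.0, 0.5, -4.4]
grip_width: 0.0597
```

```bash
python3 -c "
from h import *
go(.5421,-.2759,.05,-43.1)"
```

```text
t 21.1 p [ 0.5433 -0.2776  0.0944] psi -43.1 q6 0.14 tool shift [ 0.0444 -0.0021 -0.0004] turn -0.0 F [ 0.05  0.54 -4.39] w 0.0597
```

Inside the channel with no contact force. I'll continue down, slowing near the floor.

Emit:
move_arm --deltas '[0.012, 0, 0, 0, 0.05, 0.012, 0, 0, 0, 0.05, 0.01, 0, 0, 0, 0.05, 0.005, 0, 0, 0, 0.05, 0.003, 0, 0, 0, 0.05, 0.0015, 0, 0, 0, 0.05, 0, 0, 0, 0, 0.05, 0.001, 0, 0, 0, 0.05, 0.0005, 0, 0, 0, 0.05, 0, 0, 0, 0, 0.05]'

```text
time_s: 22.35
ee_pos: [0.5433, -0.2776, 0.0499]
orientation: [0.649, 0.281, -0.649, 0.282]
wrist_force: [-0.3, -0.5, 0.6]
grip_width: 0.0597
```

```bash
python3 -c "
from h import *
go(.5421,-.2759,.0498,-43.1)"
```

```text
t 22.35 p [ 0.5433 -0.2776  0.0499] psi -43.1 q6 0.14 tool shift [ 0.0001 -0.002  -0.0004] turn -0.0 F [-0.31 -0.46  0.6 ] w 0.0597
```

Emit:
move_arm --deltas '[0, 0, 0, 0, 0.078, 0, 0, 0, 0, 0.078, 0, 0, 0, 0, 0.078, -0.01, 0, 0, 0, 0.078, -0.03, 0, 0, 0, 0.078, -0.04, 0, 0, 0, 0.078, -0.01, -0.01, 0, 0, 0, 0, -0.025, 0, 0, 0, 0, -0.025, 0, 0, 0, 0, 0, 0, 0, 0, 0, 0, 0, 0, 0, 0, 0, 0, 0, 0]' --force 10

```text
time_s: 23.85
ee_pos: [0.4996, -0.2368, 0.1389]
orientation: [0.649, 0.281, -0.649, 0.281]
wrist_force: [-0.0, 0.5, 0.5]
grip_width: 0.0213
```

```bash
python3 -c "
from h import *
import cv2
go(.5699-.096*.73,-.3018+.096*.683,.035,-43.1)
cv2.imwrite('pics/w6.png',arm.snapshot('wrist')[:,:,::-1])"
```

```text
t 23.85 p [ 0.4996 -0.2368  0.1389] psi -43.1 q6 0.15 tool shift [ 0.1039 -0.0003 -0.0006] turn -0.0 F [-0.02  0.47  0.54] w 0.0213
```

View pics/w6.png

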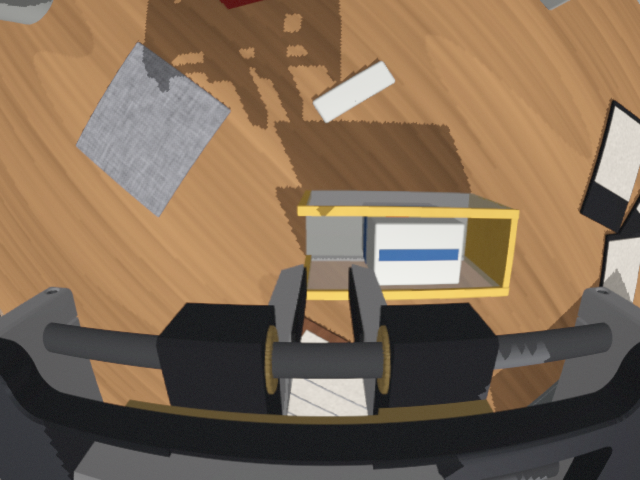

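The full carton stands upright in the channel, top face (375-462, 220-285), clear of the stop. Next the closed fingers go down behind it and push.

Emit:
move_arm --deltas '[0, 0, 0, 0, 0, 0, 0, 0, 0, 0, 0.03, 0, 0, 0, 0, 0.03, 0, 0, 0, 0, 0.025, 0, 0, 0, 0, 0.015, 0, 0, 0, 0, 0.004, 0, 0, 0, 0, 0, 0, 0, 0, 0]'

```text
time_s: 24.9
ee_pos: [0.4995, -0.2366, 0.0355]
orientation: [0.649, 0.281, -0.649, 0.282]
wrist_force: [-0.3, 0.8, -0.4]
grip_width: 0.0002
```

Emit:
move_arm --deltas '[0, 0.004, 0, 0, 0, 0, 0.004, 0, 0, 0, 0, 0.004, 0, 0, 0, 0, 0.003, 0, 0, 0, 0, 0.003, 0, 0, 0, 0, 0.003, 0, 0, 0, 0, 0.003, 0, 0, 0, 0, 0.003, 0, 0, 0, 0, 0.003, 0, 0, 0, 0, 0.003, 0, 0, 0, 0, 0, 0, 0, 0]'

```text
time_s: 26.28
ee_pos: [0.5234, -0.2591, 0.0349]
orientation: [0.649, 0.281, -0.649, 0.281]
wrist_force: [-0.4, 0.4, -0.3]
grip_width: 0.0004
```

```bash
python3 -c "
from h import *
go(.5699-.0425*.73,-.3018+.0425*.683,.035,-43.1)"
```

```text
t 26.275 p [ 0.5234 -0.2591  0.0349] psi -43.1 q6 0.14 tool shift [-0.0001  0.0206 -0.0006] turn -0.0 F [-0.39  0.42 -0.34] w 0.0004
```

Emit:
move_arm --deltas '[0, 0.003, 0, 0, 0, 0, 0.003, 0, 0, 0, 0, 0.003, 0, 0, 0, 0, 0.003, 0, 0, 0, 0, 0.002, 0, 0, 0, 0, 0.002, 0, 0, 0, 0, 0.001, 0, 0, 0, 0, 0, 0, 0, 0, 0, 0, 0, 0, 0]'

```text
time_s: 27.4
ee_pos: [0.5355, -0.2705, 0.0348]
orientation: [0.649, 0.281, -0.649, 0.281]
wrist_force: [-0.6, 1.5, -0.6]
grip_width: 0.0002
```

```bash
python3 -c "
from h import *
import cv2
go(.5699-.0425*.73,-.3018+.0425*.683,.035,-43.1)
cv2.imwrite('pics/w7.png',arm.snapshot('wrist')[:,:,::-1])"
```

```text
t 27.4 p [ 0.5355 -0.2705  0.0348] psi -43.1 q6 0.14 tool shift [-0.0002  0.004  -0.0006] turn -0.0 F [-0.62  1.49 -0.63] w 0.0002
```

View pics/w7.png

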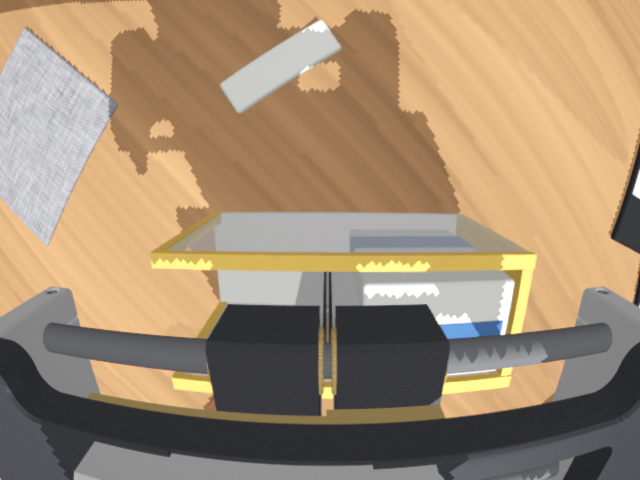

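The carton's front edge (u≈510) is almost at the stop's inner edge (u≈514). I'll finish in small steps, watching the force.

Emit:
move_arm --deltas '[0, 0.001, 0, 0, 0, 0, 0.001, 0, 0, 0, 0, 0.001, 0, 0, 0, 0, 0, 0, 0, 0]'

```text
time_s: 27.95
ee_pos: [0.5379, -0.2726, 0.035]
orientation: [0.649, 0.281, -0.649, 0.281]
wrist_force: [-0.9, 0.1, 0.5]
grip_width: 0.0004
```

Emit:
move_arm --deltas '[0, 0.0007, 0, 0, 0, 0, 0, 0, 0, 0]'

```text
time_s: 28.2
ee_pos: [0.5383, -0.273, 0.035]
orientation: [0.649, 0.281, -0.649, 0.281]
wrist_force: [-1.1, 0.6, 0.4]
grip_width: 0.0005
```

Emit:
move_arm --deltas '[0, 0.0007, 0, 0, 0, 0, 0, 0, 0, 0]'

```text
time_s: 28.45
ee_pos: [0.5388, -0.2735, 0.035]
orientation: [0.649, 0.281, -0.649, 0.281]
wrist_force: [-0.7, 1.3, -0.3]
grip_width: 0.0004
```

Emit:
move_arm --deltas '[0, 0.001, 0, 0, 0, 0, 0, 0, 0, 0]'

```text
time_s: 28.7
ee_pos: [0.539, -0.2735, 0.0348]
orientation: [-0.649, -0.282, 0.649, -0.281]
wrist_force: [-3.1, 4.1, 2.2]
grip_width: 0.0002
```

Emit:
move_arm --deltas '[0, 0.001, 0, 0, 0, 0, 0, 0, 0, 0]'

```text
time_s: 28.95
ee_pos: [0.539, -0.2733, 0.0347]
orientation: [-0.648, -0.283, 0.649, -0.28]
wrist_force: [-5.7, 4.5, 4.5]
grip_width: 0.0007
```

Emit:
move_arm --deltas '[0, 0.001, 0, 0, 0, 0, 0, 0, 0, 0]'

```text
time_s: 29.2
ee_pos: [0.5389, -0.2733, 0.0345]
orientation: [-0.648, -0.283, 0.65, -0.279]
wrist_force: [-7.1, 7.0, 5.4]
grip_width: 0.0003
```

The advance stopped and the force rose to 10 N at bay x ≈ -42 mm, as predicted (-42.5). The carton is home, so I'll back away.

Emit:
move_arm --deltas '[0, -0.004, 0, 0, 0, 0, -0.008, 0, 0, 0, 0, -0.01, 0, 0, 0, 0, -0.01, 0, 0, 0, 0, 0, 0, 0, 0, -0.03, 0, 0, 0, 0, -0.04, 0, 0, 0, 0, -0.04, 0, 0, 0, 0, -0.05, 0, 0, 0, 0, 0, -0.04, 0, 0, 0, 0, -0.04, 0, 0, 0, 0, 0, 0, 0, 0]'

```text
time_s: 30.7
ee_pos: [0.4577, -0.1973, 0.1948]
orientation: [-0.648, -0.282, 0.649, -0.281]
wrist_force: [-0.7, -1.5, 0.8]
grip_width: 0.0006
```

```bash
python3 -c "
from h import *
import cv2
go(.5,-.2)
a=arm.snapshot('top')[:,:,::-1]
t=cv2.resize(a[190:320,420:560],None,fx=3,fy=3,interpolation=2);b=arm.snapshot('scene')[:,:,::-1]
cv2.imwrite('pics/top_end.png',a)
c=np.zeros((480,800,3),np.uint8);c[:390,:420]=t;e=cv2.resize(b[160:340,130:600],(380,146));c[:146,420:]=e
r=cv2.resize(a[140:320,50:290],(360,270));c[150:420,430:790]=r
cv2.imwrite('pics/end.png',c)"
```

```text
t 30.7 p [ 0.4577 -0.1973  0.1948] psi -43.1 q6 0.17 tool shift [-0.      0.0328 -0.027 ] turn None F [-0.74 -1.52  0.84] w 0.0006
```

View pics/end.png

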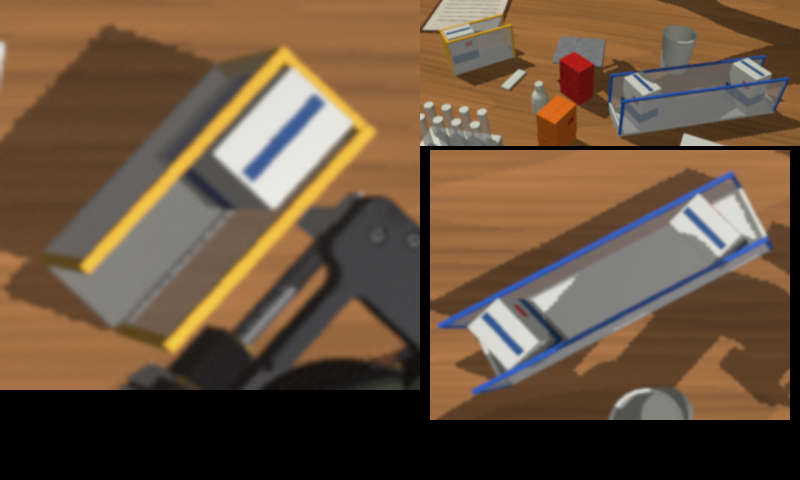

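The carton stands against the stop in the bay, both empties are upright in the rack, and the arm is clear. Handing in.

```bash
python3 -c "
from workcell import arm
print(arm.hand_in(), arm.get_obs()['time_s'])"
```

```text
the job is handed in; nothing more can be done
the job is handed in; nothing more can be done
```

The full carton is in the dispatch bay, upright against the stop, and I handed the job in after about 31 s of robot time. The hand-in gives no verdict.

- **Finding the full carton:** I lifted the first carton (nearest +y) and the wrist read about 0.9 N. The middle one read 4.0 to 4.8 N, so it is the full one. I did not lift the third, because the middle one's weight was already clear.
- **Mat and regrasp:** I stood the carton on the mat and let go. I then took it by its end faces, with the jaws at 59.7 mm on the 60 mm length.
- **Into the bay:** I set it on the bay floor, let go, and pushed it with closed fingers. It stopped at about 10 N with the fingers at bay x ≈ -42 mm, where I expected -42.5 mm.

**Last checks:** The final pictures show the carton upright at the stop, the two empties upright in the rack, and the arm clear of everything. The cup, dropper bottle and cassette look unmoved by eye; I did not re-measure them.

**One disagreement:** The top and wrist cameras differed by about 3 mm on the bay's sideways position. I aimed midway between them, and the carton went in without touching the walls.

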